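# Sort two nuts with the seesaw gate

### The arm

A 6-joint arm with a two-finger parallel gripper is mounted at the origin on a cart in front of the work surface, level with it; the furniture and walls round the work are solid. World frame = base frame: x ahead of the robot, y to its left, z up, the work surface at z = 0. Lengths are in mm, angles in rad, forces in N, time in s.
With the tool pointing down it reaches from about 275 to 750 mm from the base axis. Payload 10.2 kg.
Tool frame: the origin (TCP) lies on the front face of the gripper's body, between the roots of the fingers; the fingertips stand 73 mm ahead of it and the grasp point (between the pads) lies 54 mm ahead of it; z points along the fingers, y is the line along which they close (so a half turn about z gives the same grasp; the last joint's range is limited). The gripper opens to 85 mm and grips with 20 to 120 N. Pads are 22 mm wide; open, the fingers measure 114 mm over their backs; the gripper's body (76 mm by 85 mm) begins 54 mm behind the grasp point. The pads swing forward as they close: fully open they stand 13 mm farther back than shut.
Start: joints at [1.052, 0.313, 1.498, -0, 1.331, -0.223], TCP at [153.053, 502.202, 303.894] pointing down, gripper open.
Joint ranges: [-2.94, 2.94], [-0.97, 2.17], [0.19, 2.56], [-1.23, 4.37], [0.02, 3.11], [-2.88, 2.88]. Speed limits (rad/s): [2.39, 2.39, 3.01, 3.14, 3.14, 3.14].

### API

Orientations are given as a unit quaternion [w, x, y, z].
In Python, from rig import * gives the robot as it stands.
- The arm moves only by the tool step_arm, never from a script. Its argument "plan" is a list of rows, each an object with "offset": the shift along the tool's x, y, z in cm, a list of three; "rot": the turn, a rotation vector about the tool's x, y, z in degrees, a list of three; "gripper": the finger opening in cm, from 0 to 8.54. In form: [{"offset": [x, y, z], "rot": [wx, wy, wz], "gripper": gripper}, ...]. A call has 1 to 12 rows; each row is the pose to reach, as a shift and turn from the pose commanded when the call began, along the tool's axes at that moment; what a row does not reach only later rows make up. A row lasts 1/10 s, in which the tool goes at most 50 mm and 8.59 degrees, less where a joint would pass 70% of its speed; a pose out of reach is approached as far as the arm can. A call with a gripper value outside its range is refused whole. The fingers move at their own pace and stop on an object; "squeeze" is the grip in N (left out, the last holds). Time passes only in rows, so rows that repeat a pose let the fingers close. It gives the time, the measured TCP pose, the force, the opening and the grip force at its end, in the units of the state.
- sense(): the state, without advancing time (a new reading comes with each control period).
- capture(name): name is "scene" or "top" or "wrist"; returns a dict with "color" (480x640x3 uint8, red, green, blue), "depth" (480x640 float32, mm along the optical axis (not along the pixel's ray), 0 where there is no reading), "vertical_fov" (degrees; the focal length in pixels is half the picture's height over the tangent of half this angle, whatever the lens; pixels are square), "cx", "cy" (the principal point, pixels), "k1" (the pictures are not rectified: a ray, as slopes to the right and down, at radius r is drawn at 1 + k1 r^2 times it, then the intrinsics apply), "rvec" (rotation vector, rad) and "tvec" (3), from world to camera coordinates, as OpenCV has them; the wrist camera has in their place "mount" (4x4, takes a point from camera to tool coordinates, whose origin is the TCP and whose axes are the flange's). Camera axes: x right, y down, z forward; pixel columns grow to the right and rows downward; lengths in mm; the calibration is good to about 2 mm. A picture is of the moment at which its call begins: read the wrist's pose just before it.
- finish_job(): hands the job in; it is judged then, once.
The state is a dict: "time_s": time; "joints": joint angles; "dq": joint speeds; "tau": joint torques, N m; "eef_pos": TCP position; "ee_rot": TCP orientation; "force": force on the tool from outside, world axes, zero at the start; "wrist_torque": the same for the moment, N m; "grip_width": opening from 0.0 (shut) to 1.0 (fully open); "grip_force": force on a finger pad.
Only numpy, scipy, OpenCV 4.12 (cv2) and the standard library are available. Lean on these libraries where they do the work, as an engineer would, in place of code of your own. Each camera call takes 0.05 s, during which the arm holds its last target. There are 200 camera calls.

### The job

Sort the two nuts with the nut sorter, one at a time: the walnut (the larger nut) must end in the patterned bowl and the macadamia (the smaller nut) in the two-handled pot. Press down an end of the seesaw gate to rock it fully over towards the wanted chute, push a nut with the fingertips along its lane until it drops onto the gate, then rock the gate over to the other chute for the other nut. Only touch and push: do not lift or carry the nuts, and leave the bowl, the pot and the things standing around where they are.

Things in the scene. Friction and masses are not known exactly. Their poses are not given: they have to be found in the camera images.
- sorter: Wooden nut sorter, fixed to the worktop; origin on the worktop under its middle, z up. x axis along the two feed lanes, away from the robot; y axis to the left, along gate and chutes. A nut nudged out of its lane drops through the 80 mm opening onto the gate's middle, rolls down the gate's lower side and over the chute there into the vessel at that side.
- near_lane (a point): Nut seat in the near feed lane, middle of its floor at x = -75 mm (the nut rests about 2 mm further in): a shallow cross slot 10 mm long; under 1 N towards the middle takes the nut out. The lane is a channel at y = 0, x -135 to -40 mm, open at the outer end, 47 mm wide between walls 7 mm high. Its floor is 160 mm above the worktop at the inner end and rises evenly to 168 mm at the outer end.
- far_lane (a point): The same seat in the far feed lane, at x = +75 mm; that lane mirrors the near one (x from 40 to 135 mm, sloping down towards the middle).
- left_chute (a point): Middle of the outer edge of the fixed left chute, 163 mm left (+y) of the sorter's middle, 84 mm above the worktop. The chute starts at y = 113 mm, just below the gate's lowered end. The vessel it feeds stands centred at y = 215 mm.
- right_chute (a point): The same point of the fixed right chute, 163 mm right (-y) of the middle.
- gate (a joint): Seesaw gate: aluminium trough 224 mm long (along y), 66 mm wide inside, side walls 10 mm high near the ends, pivoted at its middle 130 mm above the worktop. In rad: +0.3 hard over, right end (-y) low, feeds the right chute; -0.3 left end (+y) low, feeds the left chute. Stiff hinge: it stays where left, may start anywhere between; about 1 N down on an end moves it.
- gate_left_end (a point): Point on the gate's floor, middle of its width, 94 mm to the left (+y) of the pivot and 18 mm short of the trough's left end: the place to press down for the left chute. About 158 mm above the worktop when that end is fully up, 105 mm when fully down.
- gate_right_end (a point): The same point at the gate's right (-y) end: the place to press down for the right chute.
- walnut_center (a point): Centre of the walnut, the larger nut, a brown ball of 42 mm diameter with a smooth slippery shell, about 30 g. It starts in the near or the far lane of the sorter, its centre about 183 mm above the worktop.
- macadamia_center (a point): Centre of the macadamia, the smaller nut, a brown ball of 30 mm diameter with a smooth slippery shell, about 15 g. It starts in the other lane, its centre about 177 mm above the worktop.
- bowl: White bowl with painted dashes, 151 mm wide, 62 mm high, loose, under the left or the right chute; origin at the centre of its underside. The walnut belongs in it.
- pot: Open metal pot with two black handles, 180 mm wide (240 mm over the handles), 74 mm high, loose, under the other chute; origin at the centre of its underside. The macadamia belongs in it.
- tin: Small food tin, 57 mm wide, 72 mm high, standing beside the sorter; origin under its centre. A bystander.
- salt: Salt shaker, 44 mm wide, 90 mm high, standing beside the sorter; origin under its centre. A bystander.
- garlic: Garlic bulb, 60 mm wide, 58 mm high, lying beside the sorter; origin under its centre. A bystander.
- spice: Spice jar with white cap, 47 mm wide, 98 mm high, standing beside the sorter; origin under its centre. A bystander.

How it is judged (in metres and radians):
On the way:
1. the first nut has come to its own vessel while the other still waits up in its lane ((((horizontal distance between walnut_center and bowl below 0.06 m and height (world z) of walnut_center below 0.06 m) and height (world z) of macadamia_center above 0.165 m) or ((horizontal distance between macadamia_center and pot below 0.08 m and height (world z) of macadamia_center below 0.06 m) and height (world z) of walnut_center above 0.165 m))), for 0.1 s.
At the end, for the whole second after the job is handed in: The walnut lies in the patterned bowl (centre within 60 mm of the bowl's axis, under 60 mm high) and the macadamia in the pot (within 80 mm of its axis, under 60 mm high); bowl and pot stand upright, at rest, within 30 mm of where they stood, and the tin, salt, garlic and spice jar within 40 mm (horizontal distance between walnut_center and bowl below 0.06 m and height (world z) of each of walnut_center, macadamia_center below 0.06 m and horizontal distance between macadamia_center and pot below 0.08 m and linear speed of each of bowl, pot below 0.05 m/s and angle between each of bowl, pot's own z axis and vertical below 0.1 rad and distance of each of bowl, pot from where it was at the start of the episode below 0.03 m and distance of each of tin, salt, garlic, spice from where it was at the start of the episode below 0.04 m); the robot touches nothing.
It fails at once if the walnut is lifted (height (world z) of walnut_center above 0.191 m).
It fails at once if the macadamia is lifted (height (world z) of macadamia_center above 0.185 m).
It fails at once if a nut falls into the wrong vessel ((horizontal distance between walnut_center and pot below 0.08 m and height (world z) of walnut_center below 0.06 m) or (horizontal distance between macadamia_center and bowl below 0.06 m and height (world z) of macadamia_center below 0.06 m)).
It fails at once if the bowl or the pot is shoved or lifted (distance of any of bowl, pot from where it was at the start of the episode above 0.04 m).
It fails at once if a bystander is disturbed (distance of any of tin, salt, garlic, spice from where it was at the start of the episode above 0.05 m).
It also fails if it takes over 48 s, if anything falls off the work surface, if the arm or the gripper's body presses on something with over 40 N, if the wrist force passes 120 N, or if a joint passes its speed limit or range.

## Working session

There is one attempt and no reset: what is moved stays moved. The work goes in short steps, Python scripts to look and compute and a tool call to move; the robot and the scene stay as the last step left them, time stands still between calls to the robot, and variables do not carry over. Pictures are saved under pics/ and viewed, at most 10 in all, crops included, and the job is handed in when it is done.

Besides the shell and the picture viewer there is one more tool, called after "Call:" as name(argument=value, ...), one argument or row to a line, values as JSON. step_arm: Moves the arm, as the interface text tells. Its arguments: {"type":"object","properties":{"plan":{"type":"array"},"squeeze":{"type":"number"}},"required":["plan"]}

```bash
mkdir -p pics; cat > h.py <<'E'
from rig import *
import numpy as np, cv2
def world(c):
    """per-pixel world points (HxWx3)"""
    h,w=c["depth"].shape; f=h/2/np.tan(np.radians(c["vertical_fov"])/2)
    u,v=np.meshgrid(np.arange(w),np.arange(h))
    K=np.array([[f,0,c["cx"]],[0,f,c["cy"]],[0,0,1.]])
    p=cv2.undistortPoints(np.stack([u,v],-1).reshape(-1,1,2).astype(float),K,np.array([c["k1"],0,0,0.])).reshape(h,w,2)
    d=c["depth"][...,None]
    P=np.concatenate([p*d,d],-1).reshape(-1,3)
    R=cv2.Rodrigues(np.array(c["rvec"],float))[0]
    W=(P-np.array(c["tvec"]).ravel())@R
    W=W.reshape(h,w,3); W[c["depth"]==0]=np.nan
    return W
E
python3 - <<'E'
from h import *
s=sense(); print(s)
for n in("scene","top"):
    c=capture(n); cv2.imwrite(f"pics/{n}.png",c["color"][...,::-1]); np.save(n+"_w.npy",world(c)); print(n,c["vertical_fov"],c["k1"],c["rvec"],c["tvec"])
E
```

```text
{'time_s': 0.0, 'joints': array([ 1.05162065e+00,  3.13486149e-01,  1.49846076e+00,  3.65150510e-06,
        1.33101124e+00, -2.23401710e-01]), 'dq': array([ 0.00021492,  0.00050528, -0.00066305,  0.00047279, -0.00033834,
       -0.00188123]), 'tau': array([ 4.01855423e-04, -4.12267900e+01, -2.59743690e+01, -1.04033415e-04,
        4.12818903e-03, -1.30165310e-05]), 'eef_pos': array([152.95207005, 502.04708008, 303.30760712]), 'ee_rot': array([-2.49363439e-04,  1.47348906e-01,  9.89084341e-01, -6.35579313e-04]), 'force': array([-0.21132579, -0.1759018 , -0.33551017]), 'wrist_torque': array([-0.06406256, -0.00613443, -0.04317852]), 'grip_force': 0.0, 'grip_width': 1.0012116842409413}
scene 45.65708286316943 -0.18008209806448996 [ 1.9681294  -0.60778878  0.37143607] [-438.47632452  307.40135024  887.85079829]
top 51.612828182396605 -0.01489636532017186 [ 2.20791159 -2.17739793  0.09892081] [ 70.9308253  591.4310449  942.42658311]
```

View pics/scene.png

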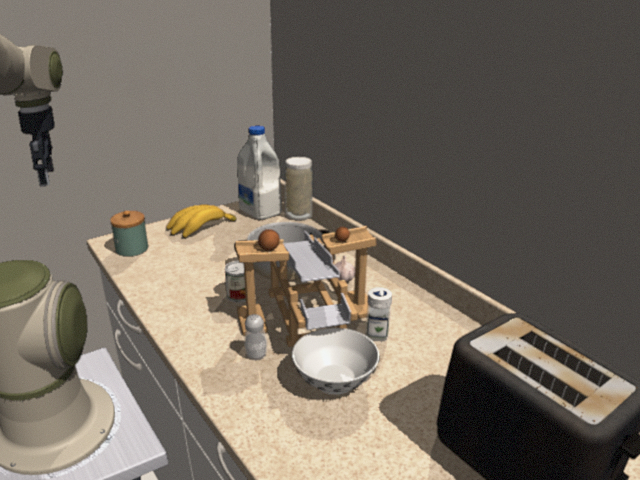

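View pics/top.png

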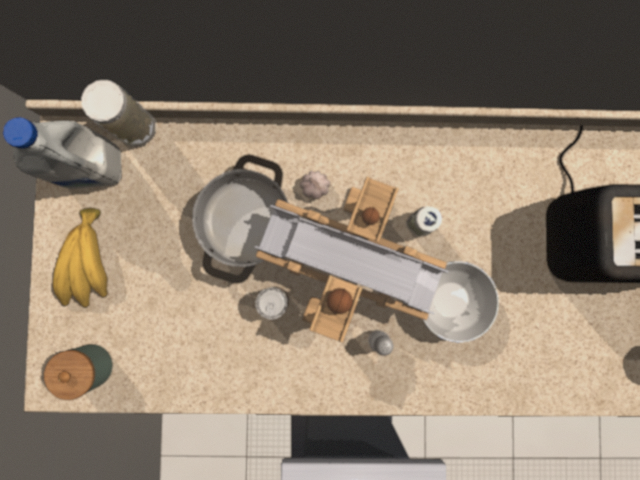

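The scene and top views show the pot on the left (+y, top px 240,220) and the bowl on the right (460,302). The walnut is in the near lane (340,300) and the macadamia in the far lane (371,215). Next I'll measure them.

```bash
python3 - <<'E'
import numpy as np,cv2
from scipy.optimize import least_squares
W=np.load("top_w.npy"); im=cv2.imread("pics/top.png")
def sph(W,u,v,r,R):
    P=W[v-R:v+R+1,u-R:u+R+1].reshape(-1,3); P=P[np.isfinite(P[:,0])]
    top=np.nanmax(P[:,2]); P=P[P[:,2]>top-0.6*r]
    q=least_squares(lambda c:np.linalg.norm(P-c,axis=1)-r,P.mean(0)-[0,0,r*.7],loss='soft_l1').x
    return q,top
wn,t1=sph(W,340,300,21,14); mc,t2=sph(W,371,215,15,10); print("walnut",wn,t1,"mac",mc,t2)
d=mc-wn; yaw=np.arctan2(d[1],d[0]); print("yaw deg",np.degrees(yaw),"dist",np.linalg.norm(d[:2]))
o=(wn+mc)[:2]/2; print("origin",o)
# all points in sorter frame
c,s=np.cos(yaw),np.sin(yaw)
L=W.copy(); X=W[...,0]-o[0];Y=W[...,1]-o[1]; L[...,0]=c*X+s*Y; L[...,1]=-s*X+c*Y
for y in range(-180,181,15):
    m=(abs(L[...,0])<15)&(abs(L[...,1]-y)<5); print(y,m.sum(),np.nanmedian(L[m][:,2]).round(1) if m.any() else'')
# lane extents: high pts z 158..180
m=(L[...,2]>158)&(L[...,2]<178)&(abs(L[...,1])<45)&(abs(L[...,0])<160)&(abs(L[...,0])>85)
for sg in(-1,1):
    p=L[m&(np.sign(L[...,0])==sg)]; print(sg,np.percentile(p,[2,50,98],axis=0).round(1).tolist())
m=(abs(L[...,0])<30)&(abs(L[...,1])<100)&(abs(L[...,1])>40); 
e=(L[...,2]>85)&(abs(L[...,1])<100)&(abs(L[...,1])>60)&(abs(L[...,0])<60); p=L[e]; print("gate x extent",np.percentile(p[:,0],[1,99]))
for n,(u,v) in dict(bowl=(460,302),pot=(240,220),tin=(270,303),salt=(382,343),garlic=(315,185),spice=(428,219)).items(): print(n,W[v,u].round(0),L[v,u].round(0))
E
```

```text
walnut [472.84963476  57.54589113 183.60645636] 207.7532931472636 mac [610.74964164   8.14624017 177.43293425] 194.38707428902003
yaw deg -19.708948617989993 dist 146.48118450067386
origin [541.7996382   32.84606565]
-180 45 10.3
-165 15 84.8
-150 89 86.7
-135 90 89.9
-120 30 91.8
-105 111 151.9
-90 107 149.3
-75 108 146.3
-60 108 143.8
-45 103 141.0
-30 104 138.7
-15 105 136.0
0 101 133.0
15 104 130.9
30 102 127.9
45 100 125.6
60 99 123.3
75 100 120.4
90 96 117.7
105 99 114.8
120 93 91.9
135 92 89.6
150 87 87.2
165 29 84.7
180 78 5.9
-1 [[-133.9, -27.5, 163.1], [-112.7, 0.2, 167.5], [-87.5, 27.8, 175.7]]
1 [[86.6, -27.7, 162.8], [109.4, -0.6, 167.0], [131.4, 27.3, 175.4]]
gate x extent [-54.25522301  53.32823193]
bowl [ 462. -186.   12.] [  -1. -233.   12.]
pot [617. 247.   4.] [ -2. 227.   4.]
tin [460. 178.  72.] [-127.  109.   72.]
salt [392. -24.  87.] [-122. -104.   87.]
garlic [682. 100.  45.] [109. 110.  45.]
spice [ 615. -104.   97.] [ 115. -105.   97.]
```

```bash
cat >> h.py <<'E'
O=np.array([541.8,32.8]); YAW=np.radians(-19.7)
def to(lx,ly,tipz):
    """offset in cm, tool axes, taking the fingertips to sorter-frame lx,ly and height tipz"""
    s=sense(); from scipy.spatial.transform import Rotation as Ro
    w,x,y,z=s["ee_rot"]; R=Ro.from_quat([x,y,z,w]).as_matrix()
    c,n=np.cos(YAW),np.sin(YAW)
    t=np.array([O[0]+c*lx-n*ly,O[1]+n*lx+c*ly,tipz+73])
    return (R.T@(t-s["eef_pos"])/10).round(2)
E
python3 -c "
from h import *
print(to(0,94,230),to(0,94,165))"
```

```text
[-5.132e+01 -2.416e+01  5.000e-02] [-51.32 -24.15   6.55]
```

Call:
step_arm(
  plan=[
    {"offset":[-51.3,-24.15,3.0],"rot":[0,0,0],"gripper":0},
    {"offset":[-51.3,-24.15,3.0],"rot":[0,0,0],"gripper":0},
    {"offset":[-51.3,-24.15,3.0],"rot":[0,0,0],"gripper":0},
    {"offset":[-51.3,-24.15,3.0],"rot":[0,0,0],"gripper":0},
    {"offset":[-51.3,-24.15,3.0],"rot":[0,0,0],"gripper":0},
    {"offset":[-51.3,-24.15,3.0],"rot":[0,0,0],"gripper":0},
    {"offset":[-51.3,-24.15,3.0],"rot":[0,0,0],"gripper":0},
    {"offset":[-51.3,-24.15,3.0],"rot":[0,0,0],"gripper":0},
    {"offset":[-51.3,-24.15,3.0],"rot":[0,0,0],"gripper":0},
    {"offset":[-51.3,-24.15,3.0],"rot":[0,0,0],"gripper":0},
    {"offset":[-51.3,-24.15,3.0],"rot":[0,0,0],"gripper":0},
    {"offset":[-51.3,-24.15,3.0],"rot":[0,0,0],"gripper":0},
  ],
)

```text
time_s: 1.3
eef_pos: [575.6, 118.3, 272.7]
ee_rot: [-0.0, 0.149, 0.989, -0.0]
force: [-0.3, 0.6, -0.4]
grip_width: -0.001
grip_force: 0.0
```

```bash
python3 -c "
from h import *
s=sense();print(s['time_s'],s['eef_pos'],s['force'],s['grip_width']);print(to(0,94,120),to(0,94,107))
c=capture('top'); cv2.imwrite('pics/t2.png',c['color'][120:400,150:530,::-1])
W=world(c)
c,n=np.cos(YAW),np.sin(YAW)"
```

```text
1.3 [575.58167845 118.27372148 272.70583575] [-0.3261045   0.63674548 -0.41665525] -0.0010370529464376116
[0.28 0.23 7.97] [0.28 0.23 9.27]
```

Call:
step_arm(
  plan=[
    {"offset":[0.3,0.2,3.0],"rot":[0,0,0],"gripper":0},
    {"offset":[0.3,0.2,6.0],"rot":[0,0,0],"gripper":0},
    {"offset":[0.3,0.2,7.0],"rot":[0,0,0],"gripper":0},
    {"offset":[0.3,0.2,7.6],"rot":[0,0,0],"gripper":0},
    {"offset":[0.3,0.2,8.1],"rot":[0,0,0],"gripper":0},
    {"offset":[0.3,0.2,8.4],"rot":[0,0,0],"gripper":0},
    {"offset":[0.3,0.2,8.6],"rot":[0,0,0],"gripper":0},
    {"offset":[0.3,0.2,8.6],"rot":[0,0,0],"gripper":0},
  ],
)

```text
time_s: 2.15
eef_pos: [571.3, 124.4, 188.3]
ee_rot: [0.0, 0.147, 0.989, 0.0]
force: [0.2, 0.4, 0.7]
grip_width: 0.002
grip_force: 0.1
```

Call:
step_arm(
  plan=[
    {"offset":[0,0,0.3],"rot":[0,0,0],"gripper":0},
    {"offset":[0,0,0.5],"rot":[0,0,0],"gripper":0},
    {"offset":[0,0,0.7],"rot":[0,0,0],"gripper":0},
    {"offset":[0,0,0.7],"rot":[0,0,0],"gripper":0},
  ],
)

```text
time_s: 2.55
eef_pos: [571.0, 124.4, 180.5]
ee_rot: [-0.0, 0.147, 0.989, -0.0]
force: [1.0, -0.2, 0.2]
grip_width: -0.001
grip_force: 0.0
```

Call:
step_arm(
  plan=[
    {"offset":[0,0,0.2],"rot":[0,0,0],"gripper":0},
    {"offset":[0,0,0.3],"rot":[0,0,0],"gripper":0},
    {"offset":[0,0,0.3],"rot":[0,0,0],"gripper":0},
  ],
)

```text
time_s: 2.85
eef_pos: [571.1, 124.4, 178.2]
ee_rot: [0.0, 0.147, 0.989, -0.0]
force: [-1.5, -0.9, 2.7]
grip_width: -0.001
grip_force: 1.4
```

Call:
step_arm(
  plan=[
    {"offset":[0,0,0.1],"rot":[0,0,0],"gripper":0},
    {"offset":[0,0,0.2],"rot":[0,0,0],"gripper":0},
    {"offset":[0,0,0.2],"rot":[0,0,0],"gripper":0},
  ],
)

```text
time_s: 3.15
eef_pos: [571.2, 124.4, 177.7]
ee_rot: [0.001, 0.147, 0.989, -0.0]
force: [-5.4, -1.7, 15.7]
grip_width: -0.0
grip_force: 7.0
```

Call:
step_arm(
  plan=[
    {"offset":[0,0,-4],"rot":[0,0,0],"gripper":0},
    {"offset":[0,0,-8],"rot":[0,0,0],"gripper":0},
    {"offset":[0,0,-12.5],"rot":[0,0,0],"gripper":0},
    {"offset":[0,0,-12.5],"rot":[0,0,0],"gripper":0},
  ],
)

```text
time_s: 3.55
eef_pos: [572.3, 124.6, 306.9]
ee_rot: [0.005, 0.147, 0.989, 0.001]
force: [0.7, -0.2, -0.6]
grip_width: -0.001
grip_force: 0.0
```

```bash
cat >> h.py <<'E'
def gate():
    L=world(capture("top")); X=L[...,0]-O[0];Y=L[...,1]-O[1];c,n=np.cos(YAW),np.sin(YAW)
    L[...,0]=c*X+n*Y; L[...,1]=-n*X+c*Y
    for y in (-105,-90,-60,-30,30,60,90,105):
        m=(abs(L[...,0])<15)&(abs(L[...,1]-y)<5); print(y,np.nanmedian(L[m][:,2]).round(1) if m.any() else None)
E
python3 -c "
from h import *
s=sense();print(s['time_s'],s['eef_pos'],s['force']);gate()
print(to(125,0,230),to(125,0,176),to(85,0,176))"
```

```text
3.55 [572.28854901 124.61199547 306.9382899 ] [ 0.72502432 -0.24428164 -0.6393762 ]
-105 165.8
-90 161.4
-60 152.2
-30 143.2
30 520.4
60 530.6
90 531.5
105 531.4
[-12.31 -10.25   0.09] [-12.28 -10.25   5.49] [ -8.28 -10.06   5.47]
```

Call:
step_arm(
  plan=[
    {"offset":[-12.3,-10.25,0],"rot":[0,0,0],"gripper":0},
    {"offset":[-12.3,-10.25,0],"rot":[0,0,0],"gripper":0},
    {"offset":[-12.3,-10.25,0],"rot":[0,0,0],"gripper":0},
    {"offset":[-12.3,-10.25,0],"rot":[0,0,0],"gripper":0},
    {"offset":[-12.3,-10.25,0],"rot":[0,0,0],"gripper":0},
    {"offset":[-12.3,-10.25,2.5],"rot":[0,0,0],"gripper":0},
    {"offset":[-12.3,-10.25,4.5],"rot":[0,0,0],"gripper":0},
    {"offset":[-12.3,-10.25,5.3],"rot":[0,0,0],"gripper":0},
    {"offset":[-12.3,-10.25,5.3],"rot":[0,0,0],"gripper":0},
  ],
)

```text
time_s: 4.5
eef_pos: [658.2, -8.2, 246.9]
ee_rot: [-0.001, 0.147, 0.989, 0.0]
force: [0.2, -0.1, -0.2]
grip_width: -0.001
grip_force: 0.0
```

```bash
python3 -c "
from h import *
s=sense();print(s['time_s'],s['eef_pos'],s['force'])
print(to(125,0,176),to(85,0,176),to(60,0,176))
c=capture('scene'); cv2.imwrite('pics/s2.png',cv2.resize(c['color'][160:400,200:420,::-1],None,fx=2.4,fy=2.4))"
```

```text
4.5 [658.22780498  -8.23135084 246.89874629] [ 0.22011752 -0.07877697 -0.23164558]
[-0.15 -0.07 -0.21] [ 3.84  0.13 -0.2 ] [ 6.34  0.25 -0.19]
```

View pics/s2.png

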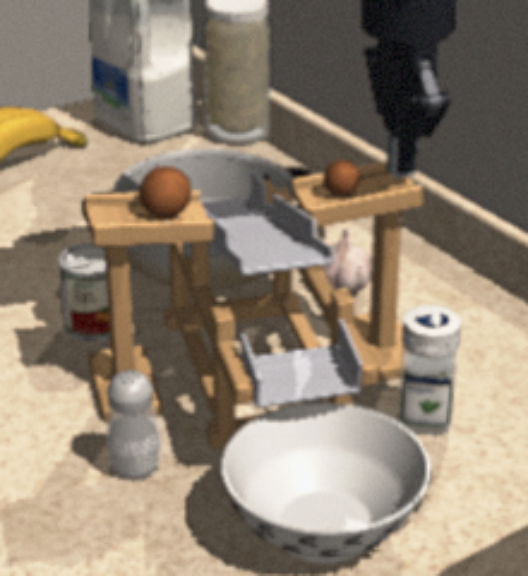

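The finger (400,165) stands behind the macadamia (342,178) in the far lane, and the gate's right end is up. I'll push slowly.

Call:
step_arm(
  plan=[
    {"offset":[1.2,0,-0.2],"rot":[0,0,0],"gripper":0},
    {"offset":[2.0,0.05,-0.2],"rot":[0,0,0],"gripper":0},
    {"offset":[2.4,0.05,-0.2],"rot":[0,0,0],"gripper":0},
    {"offset":[2.7,0.1,-0.2],"rot":[0,0,0],"gripper":0},
    {"offset":[3.0,0.1,-0.2],"rot":[0,0,0],"gripper":0},
    {"offset":[3.3,0.1,-0.2],"rot":[0,0,0],"gripper":0},
    {"offset":[3.6,0.1,-0.2],"rot":[0,0,0],"gripper":0},
    {"offset":[3.9,0.1,-0.2],"rot":[0,0,0],"gripper":0},
    {"offset":[4.2,0.15,-0.2],"rot":[0,0,0],"gripper":0},
    {"offset":[4.5,0.15,-0.2],"rot":[0,0,0],"gripper":0},
    {"offset":[4.5,0.15,-0.2],"rot":[0,0,0],"gripper":0},
    {"offset":[4.5,0.15,-0.2],"rot":[0,0,0],"gripper":0},
  ],
)

```text
time_s: 5.75
eef_pos: [616.3, 5.1, 250.0]
ee_rot: [0.0, 0.147, 0.989, -0.0]
force: [0.4, -0.2, 0.1]
grip_width: -0.006
grip_force: 0.0
```

```bash
python3 -c "
from h import *
s=sense();print(s['time_s'],s['eef_pos'],s['force'])
c=capture('scene'); d=capture('top')
A=cv2.resize(c['color'][160:400,200:420,::-1],(440,480)); B=d['color'][150:350,180:500,::-1]
B=cv2.resize(B,(360,225)); A[:]=A; out=np.zeros((480,800,3),np.uint8); out[:,:440]=A; out[:225,440:]=B; cv2.imwrite('pics/m3.png',out)"
```

```text
5.75 [616.27051359   5.08480423 249.97442042] [ 0.43193573 -0.16243365  0.05310446]
```

View pics/m3.png

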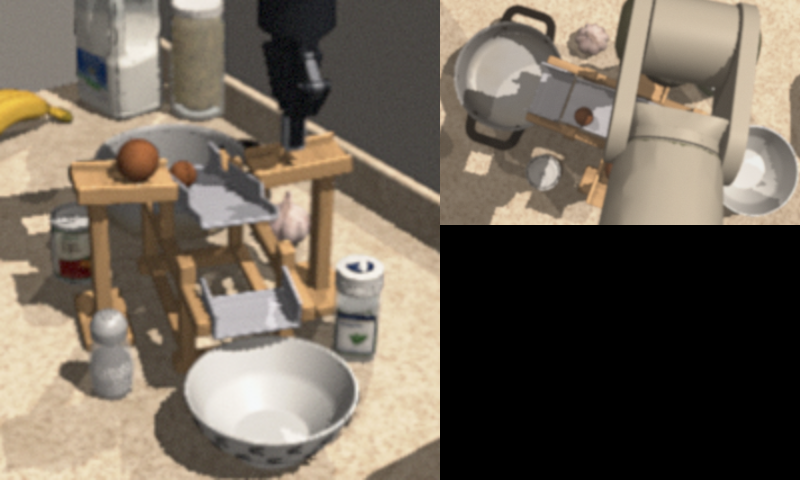

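The macadamia is on the gate, rolling towards the pot (top crop 584,116), and the walnut is still in its lane. I'll lift the fingers and wait.

Call:
step_arm(
  plan=[
    {"offset":[0,0,-3],"rot":[0,0,0],"gripper":0},
    {"offset":[0,0,-6],"rot":[0,0,0],"gripper":0},
    {"offset":[0,0,-6],"rot":[0,0,0],"gripper":0},
    {"offset":[0,0,-6],"rot":[0,0,0],"gripper":0},
    {"offset":[0,0,-6],"rot":[0,0,0],"gripper":0},
    {"offset":[0,0,-6],"rot":[0,0,0],"gripper":0},
    {"offset":[0,0,-6],"rot":[0,0,0],"gripper":0},
  ],
)

```text
time_s: 6.55
eef_pos: [616.2, 5.1, 309.2]
ee_rot: [-0.001, 0.147, 0.989, 0.0]
force: [0.1, 0.2, 0.1]
grip_width: -0.002
grip_force: 0.0
```

```bash
python3 -c "
from h import *
print(to(0,-94,230),to(0,-94,170))
d=capture('top'); cv2.imwrite('pics/m4.png',cv2.resize(d['color'][130:350,170:510,::-1],(680,440)))"
```

```text
[ 8.37 -8.91  0.63] [ 8.36 -8.91  6.63]
```

View pics/m4.png

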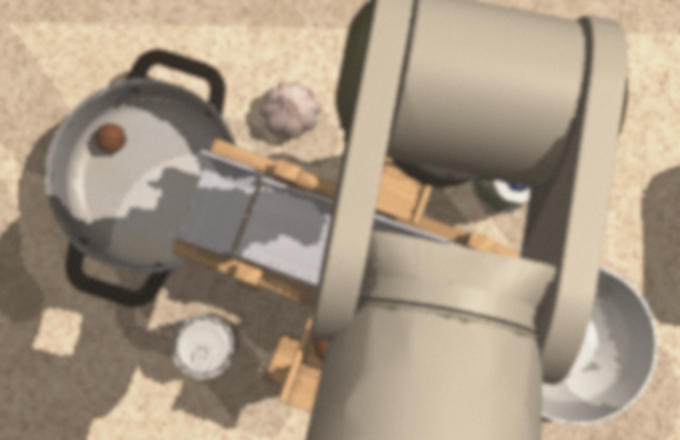

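The macadamia is in the pot (110,137). Next I'll press the right end down.

Call:
step_arm(
  plan=[
    {"offset":[8.4,-8.9,0.6],"rot":[0,0,0],"gripper":0},
    {"offset":[8.4,-8.9,0.6],"rot":[0,0,0],"gripper":0},
    {"offset":[8.4,-8.9,0.6],"rot":[0,0,0],"gripper":0},
    {"offset":[8.4,-8.9,0.6],"rot":[0,0,0],"gripper":0},
    {"offset":[8.4,-8.9,4.0],"rot":[0,0,0],"gripper":0},
    {"offset":[8.4,-8.9,6.8],"rot":[0,0,0],"gripper":0},
    {"offset":[8.4,-8.9,7.8],"rot":[0,0,0],"gripper":0},
    {"offset":[8.4,-8.9,8.6],"rot":[0,0,0],"gripper":0},
    {"offset":[8.4,-8.9,9.4],"rot":[0,0,0],"gripper":0},
    {"offset":[8.4,-8.9,10.2],"rot":[0,0,0],"gripper":0},
    {"offset":[8.4,-8.9,11.0],"rot":[0,0,0],"gripper":0},
    {"offset":[8.4,-8.9,11.4],"rot":[0,0,0],"gripper":0},
  ],
)

```text
time_s: 7.8
eef_pos: [510.0, -55.5, 195.4]
ee_rot: [0.0, 0.147, 0.989, 0.0]
force: [0.9, 0.5, 1.2]
grip_width: -0.005
grip_force: 0.5
```

Call:
step_arm(
  plan=[
    {"offset":[0,0,0.5],"rot":[0,0,0],"gripper":0},
    {"offset":[0,0,0.9],"rot":[0,0,0],"gripper":0},
    {"offset":[0,0,1.2],"rot":[0,0,0],"gripper":0},
    {"offset":[0,0,1.4],"rot":[0,0,0],"gripper":0},
    {"offset":[0,0,1.4],"rot":[0,0,0],"gripper":0},
  ],
)

```text
time_s: 8.3
eef_pos: [509.9, -55.6, 181.7]
ee_rot: [-0.0, 0.147, 0.989, -0.0]
force: [-0.4, 0.5, 0.2]
grip_width: 0.005
grip_force: 0.0
```

Call:
step_arm(
  plan=[
    {"offset":[0,0,0.2],"rot":[0,0,0],"gripper":0},
    {"offset":[0,0,0.3],"rot":[0,0,0],"gripper":0},
    {"offset":[0,0,0.4],"rot":[0,0,0],"gripper":0},
    {"offset":[0,0,0.4],"rot":[0,0,0],"gripper":0},
  ],
)

```text
time_s: 8.7
eef_pos: [510.1, -55.6, 178.2]
ee_rot: [0.0, 0.147, 0.989, -0.0]
force: [-1.2, 0.5, 3.9]
grip_width: -0.0
grip_force: 1.7
```

Call:
step_arm(
  plan=[
    {"offset":[0,0,0.1],"rot":[0,0,0],"gripper":0},
    {"offset":[0,0,0.2],"rot":[0,0,0],"gripper":0},
    {"offset":[0,0,0.2],"rot":[0,0,0],"gripper":0},
  ],
)

```text
time_s: 9.0
eef_pos: [510.2, -55.5, 177.7]
ee_rot: [0.001, 0.147, 0.989, -0.0]
force: [-5.9, 2.8, 18.5]
grip_width: -0.005
grip_force: 8.8
```

Call:
step_arm(
  plan=[
    {"offset":[0,0,-4],"rot":[0,0,0],"gripper":0},
    {"offset":[0,0,-8],"rot":[0,0,0],"gripper":0},
    {"offset":[0,0,-13],"rot":[0,0,0],"gripper":0},
    {"offset":[0,0,-13],"rot":[0,0,0],"gripper":0},
    {"offset":[0,0,-13],"rot":[0,0,0],"gripper":0},
  ],
)

```text
time_s: 9.5
eef_pos: [510.0, -55.6, 306.3]
ee_rot: [0.001, 0.147, 0.989, -0.0]
force: [-0.5, -0.9, -0.1]
grip_width: -0.002
grip_force: 0.0
```

```bash
python3 -c "
from h import *
s=sense();print(s['time_s'],s['eef_pos'],s['force']);gate()
print(to(-128,0,230),to(-128,0,181),to(-85,0,181))"
```

```text
9.5 [509.97652028 -55.60507364 306.28615887] [-0.49411577 -0.88051602 -0.07355397]
-105 530.7
-90 530.8
-60 530.5
-30 515.8
30 142.7
60 152.2
90 161.6
105 165.4
[12.29 10.    0.22] [12.28 10.    5.12] [7.99 9.79 5.12]
```

Call:
step_arm(
  plan=[
    {"offset":[12.3,10.0,0],"rot":[0,0,0],"gripper":0},
    {"offset":[12.3,10.0,0],"rot":[0,0,0],"gripper":0},
    {"offset":[12.3,10.0,0],"rot":[0,0,0],"gripper":0},
    {"offset":[12.3,10.0,0],"rot":[0,0,0],"gripper":0},
    {"offset":[12.3,10.0,0],"rot":[0,0,0],"gripper":0},
    {"offset":[12.3,10.0,2.5],"rot":[0,0,0],"gripper":0},
    {"offset":[12.3,10.0,4.5],"rot":[0,0,0],"gripper":0},
    {"offset":[12.3,10.0,5.2],"rot":[0,0,0],"gripper":0},
    {"offset":[12.3,10.0,5.2],"rot":[0,0,0],"gripper":0},
  ],
)

```text
time_s: 10.45
eef_pos: [421.7, 75.2, 252.9]
ee_rot: [-0.001, 0.148, 0.989, -0.0]
force: [-0.9, 0.3, -0.2]
grip_width: -0.001
grip_force: 0.0
```

```bash
python3 -c "
from h import *
s=sense();print(s['time_s'],s['eef_pos'],s['force'])
print(to(-128,0,179),to(-85,0,179))
c=capture('scene'); cv2.imwrite('pics/s5.png',cv2.resize(c['color'][160:400,200:420,::-1],None,fx=2.4,fy=2.4))"
```

```text
10.45 [421.68550699  75.19685248 252.94289054] [-0.87277961  0.26909749 -0.24639596]
[0.06 0.06 0.09] [-4.24 -0.14  0.08]
```

View pics/s5.png

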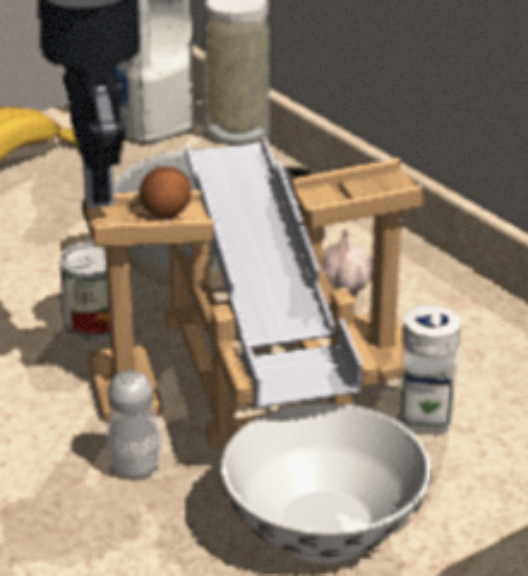

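The finger (100,190) is behind the walnut (165,192), and the gate is fully down to the right, towards the bowl. I'll push.

Call:
step_arm(
  plan=[
    {"offset":[-1.2,0,0],"rot":[0,0,0],"gripper":0},
    {"offset":[-1.8,-0.05,0],"rot":[0,0,0],"gripper":0},
    {"offset":[-2.2,-0.05,0],"rot":[0,0,0],"gripper":0},
    {"offset":[-2.5,-0.1,0],"rot":[0,0,0],"gripper":0},
    {"offset":[-2.8,-0.1,0],"rot":[0,0,0],"gripper":0},
    {"offset":[-3.1,-0.1,0],"rot":[0,0,0],"gripper":0},
    {"offset":[-3.4,-0.1,0],"rot":[0,0,0],"gripper":0},
    {"offset":[-3.7,-0.1,0],"rot":[0,0,0],"gripper":0},
    {"offset":[-4.0,-0.15,0],"rot":[0,0,0],"gripper":0},
    {"offset":[-4.3,-0.15,0],"rot":[0,0,0],"gripper":0},
    {"offset":[-4.3,-0.15,0],"rot":[0,0,0],"gripper":0},
    {"offset":[-4.3,-0.15,0],"rot":[0,0,0],"gripper":0},
  ],
)

```text
time_s: 11.7
eef_pos: [462.1, 62.0, 253.9]
ee_rot: [-0.0, 0.147, 0.989, 0.0]
force: [0.9, -0.6, -0.0]
grip_width: 0.001
grip_force: 0.0
```

Call:
step_arm(
  plan=[
    {"offset":[0,0,-3],"rot":[0,0,0],"gripper":0},
    {"offset":[0,0,-6],"rot":[0,0,0],"gripper":0},
    {"offset":[0,0,-10],"rot":[0,0,0],"gripper":0},
    {"offset":[0,0,-10],"rot":[0,0,0],"gripper":0},
    {"offset":[0,0,-10],"rot":[0,0,0],"gripper":0},
    {"offset":[0,0,-10],"rot":[0,0,0],"gripper":0},
    {"offset":[0,0,-10],"rot":[0,0,0],"gripper":0},
    {"offset":[0,0,-10],"rot":[0,0,0],"gripper":0},
    {"offset":[0,0,-10],"rot":[0,0,0],"gripper":0},
    {"offset":[0,0,-10],"rot":[0,0,0],"gripper":0},
    {"offset":[0,0,-10],"rot":[0,0,0],"gripper":0},
    {"offset":[0,0,-10],"rot":[0,0,0],"gripper":0},
  ],
)

```text
time_s: 12.9
eef_pos: [462.2, 62.0, 353.9]
ee_rot: [-0.0, 0.147, 0.989, 0.0]
force: [0.1, -0.4, 0.1]
grip_width: -0.004
grip_force: 0.0
```

```bash
python3 -c "
from h import *
s=sense();print(s['time_s'],s['eef_pos'],s['force'])
c=capture('scene'); d=capture('top')
out=np.zeros((480,800,3),np.uint8); out[:,:440]=cv2.resize(c['color'][160:400,200:420,::-1],(440,480)); out[:225,440:]=cv2.resize(d['color'][150:350,180:500,::-1],(360,225)); cv2.imwrite('pics/m6.png',out)"
```

```text
12.9 [462.15346231  61.9825459  353.88340009] [ 0.11954567 -0.4492973   0.13567817]
```

View pics/m6.png

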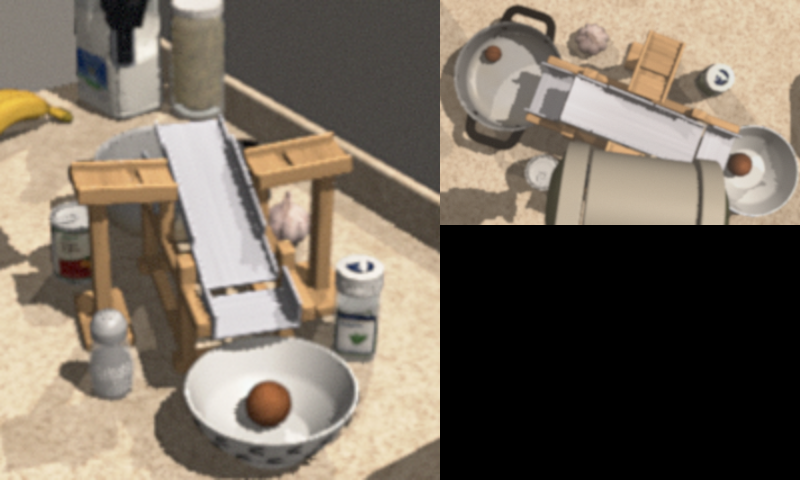

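The walnut is in the bowl (268,403) and the macadamia in the pot (top crop 492,54). I'll let them settle and check the distances from each axis.

Call:
step_arm(
  plan=[
    {"offset":[0,0,0],"rot":[0,0,0],"gripper":0},
    {"offset":[0,0,0],"rot":[0,0,0],"gripper":0},
    {"offset":[0,0,0],"rot":[0,0,0],"gripper":0},
    {"offset":[0,0,0],"rot":[0,0,0],"gripper":0},
    {"offset":[0,0,0],"rot":[0,0,0],"gripper":0},
    {"offset":[0,0,0],"rot":[0,0,0],"gripper":0},
    {"offset":[0,0,0],"rot":[0,0,0],"gripper":0},
    {"offset":[0,0,0],"rot":[0,0,0],"gripper":0},
    {"offset":[0,0,0],"rot":[0,0,0],"gripper":0},
    {"offset":[0,0,0],"rot":[0,0,0],"gripper":0},
  ],
)

```text
time_s: 14.0
eef_pos: [462.2, 62.0, 353.9]
ee_rot: [-0.0, 0.147, 0.989, 0.0]
force: [-0.7, -0.1, 0.4]
grip_width: 0.001
grip_force: 0.0
```

```bash
python3 - <<'E'
from h import *
for k in range(2):
    d=capture('top'); W=world(d); c=d['color'].astype(int)
    m=(c[...,0]-c[...,2]>40)&(c[...,0]<190)&(W[...,2]<80)
    ax=lambda y:O+y*np.array([-np.sin(YAW),np.cos(YAW)])
    for n,y,R in(("pot",215,80),("bowl",-215,65)):
        a=ax(y); mm=m&(np.hypot(W[...,0]-a[0],W[...,1]-a[1])<R); p=W[mm]; q=np.nanmedian(p,0); print(n,a.round(),mm.sum(),q.round(1),np.hypot(*(q[:2]-a)).round(1),np.nanmax(p[:,2]).round(1))
    W0=np.load('top_w.npy')
    for n,y in(("pot",215),("bowl",-215)):
        for V in(W0,W):
            a=ax(y); r=(V[...,2]>(68 if n=="pot" else 55))&(V[...,2]<80)&(np.hypot(V[...,0]-a[0],V[...,1]-a[1])<100)
            print(n,'rim',[x.round(0) for x in (np.percentile(V[r][:,:2],[3,97],axis=0))])
E
```

```text
pot [614. 235.] 132 [657.7 267.7  33.2] 54.2 39.2
bowl [ 469. -170.] 226 [ 475.  -154.2   47.2] 16.5 54.4
pot rim [array([529., 157.]), array([702., 322.])]
pot rim [array([529., 157.]), array([702., 322.])]
bowl rim [array([ 395., -240.]), array([ 539., -111.])]
bowl rim [array([ 395., -240.]), array([ 539., -137.])]
pot [614. 235.] 128 [657.5 267.3  32.9] 53.9 39.8
bowl [ 469. -170.] 227 [ 475.  -153.6   47.1] 17.0 53.2
pot rim [array([529., 157.]), array([702., 322.])]
pot rim [array([529., 157.]), array([702., 321.])]
bowl rim [array([ 395., -240.]), array([ 539., -111.])]
bowl rim [array([ 395., -240.]), array([ 539., -137.])]
```

Both nuts are at rest within limits, and the vessels haven't moved.

```bash
python3 -c "
from rig import *
print(finish_job())"
```

```text
the job is handed in; nothing more can be done
None
```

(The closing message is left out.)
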